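# Crank the specimen lift up to its gauge

### The job

Fit the loose crank fully home on the square end of the specimen lift's screw (feel for the flats, without pushing hard), then wind it clockwise by its red knob until the stage bears snugly up against the red sprung gauge foot and lifts it by 1 to 3 mm, without jamming the foot further up. Leave the crank standing on the screw, let go of it, and keep the dish on the stage and the other things undisturbed.

Things in the scene. Friction and masses are not known exactly. Their poses are not given: they have to be found in the camera images.
- jack: The specimen lift, fixed: grey base plate (235 x 215 mm, 15 mm thick), two guide rods, a grey crosshead whose dark steel collar tops out 157 mm above the table, and a white stage. Origin on the table under the vertical screw axis; z up, x towards the stage, which reaches 25 to 150 mm from the screw axis, far below the crank's sweep. A post 150 mm tall stands at x 125, y 92 mm.
- shaft_top (a point): Top of the screw end, on the screw axis, 194 mm above the table. From the collar up: a steel square, 18 mm across flats (157 to 181 mm), then a round brass pilot, 17.2 mm diameter tapered to 10 mm at its top (181 to 194 mm), which centres the crank but lets it turn. Axes are the fixed frame's: the square stands at any angle to them, to be felt or seen.
- shaft_foot (a point): Foot of the square, on the screw axis, 157 mm above the table: the crank's underside rests here when fully home. Fixed. Turning the screw clockwise (seen from above) raises the stage 20 mm a turn; it takes 0.15 N m. It stays where it is left, though a foot lifted more than about 2 mm pushes it back to that when let go. Push the crank on gently, at some 5 to 10 N: a contact force over 55 N before it is home fails.
- crank_grip (a point): Centre of the black boss on top of the loose steel crank (0.37 kg, balanced about its hub axis), standing on the table. z up, x along the arm to the red knob. The boss is 28 mm along x, 26 mm along y (close the fingers across y), 30 mm tall; this point is on the hub axis, 63 mm above the crank's underside: 220 mm above the table when fully home.
- crank_arm (a point): Point on the hub axis at the middle of the crank's arm, 44 mm above the underside. The arm is 16 mm wide, 8 mm thick, from -68 to +82 mm in x; a counterweight ball of 28 mm diameter is at x = -56 mm. The hub below it is 40 x 40 mm and 40 mm tall.
- crank_socket (a point): Centre of the mouth of the square socket, on the crank's underside and hub axis: 19.9 mm across flats, 40 mm deep, sides parallel to the crank's x and y. On the corners of an unaligned square the mouth stops 181 mm above the table; it drops on to 157 mm when the sides are within about 6 degrees of the square's (every 90 degrees).
- knob_mid (a point): Middle of the crank's upright red knob, 24 mm diameter, 38 mm tall, 75 mm from the hub axis, 69 mm above the crank's underside (226 mm above the table when fitted). It spins freely on its pin, so it can be held firmly while the crank goes round; its own x and y axes mean nothing.
- foot_face (a point): Centre of the underside of the red gauge foot, 18 mm diameter, under a blue arm on the lift's post, above the stage's edge. Its height is set anew each time; the stage meets it 22 to 38 mm above its start. The foot can be lifted up to 10 mm against a spring of 30 N per mm, so each mm adds about 1.3 N to the roughly 2 N needed at the knob to turn the crank.
- stage (a joint): Height of the stage above its start, in m, 0 at the start, positive up. The foot is met when stage_top reaches the height of foot_face.
- stage_top (a point): Point on the top face of the white stage, 60 mm above the table at the start, under the middle of the dish.
- dish: Clear round specimen dish, 62 mm diameter, 13 mm tall, with red petals, on the stage; origin in the centre of its underside.
- beaker: Empty glass beaker, 72 mm diameter, 95 mm tall, upright on the table; origin under its centre.
- jar: Amber jar with a green cap, 48 mm diameter, 75 mm tall; origin under its centre.
- forceps: Steel forceps lying on the table, 120 mm long, 20 mm wide, 6 mm thick; origin near its middle.
Not all that is in view belongs to the job. What is meant by the dish is not orange or pink, and is the larger of those in its own colour.

How it is judged:
By the outcome, as a careful person would: the job done as asked, in the order asked, and still so for the second after the job is handed in, with the robot touching nothing.
It also fails if it takes over 72 s, if anything falls off the work surface, if the arm or the gripper's body presses on something with over 40 N, if the wrist force passes 120 N, or if a joint passes its speed limit or range.

### The arm

A 6-joint arm with a two-finger parallel gripper is mounted at the origin on the work surface. World frame = base frame: x ahead of the robot, y to its left, z up, the work surface at z = 0. Lengths are in mm, angles in rad, forces in N, time in s.
With the tool pointing down it reaches from about 375 to 925 mm from the base axis. Payload 5.7 kg.
Tool frame: the origin (TCP) lies between the finger pads; the fingertips stand 22 mm ahead of it and the grasp point (between the pads) lies 3 mm ahead of it; x points along the fingers, y is the direction in which the jaws open and shut, and the axes are right-handed (so a half turn about x gives the same grasp; the last joint's range is limited). The gripper opens to 85 mm and grips with 20 to 120 N. Pads are 22 mm wide; open, the fingers measure 114 mm over their backs; the gripper's body (76 mm by 85 mm) begins 54 mm behind the grasp point. The pads swing forward as they close: fully open they stand 13 mm farther back than shut.
Start: joints at [1.215, 0.359, 1.51, -0, 1.272, -0.115], TCP at [143.083, 582.66, 253.267] pointing down, gripper open.
Joint ranges: [-2.97, 2.97], [-1.01, 2.36], [0.21, 2.38], [-0.96, 4.11], [0.2, 2.71], [-2.98, 2.98]. Speed limits (rad/s): [2.39, 2.39, 3.14, 3.14, 3.14, 3.14].

### API

Orientations are given as a rotation vector (axis times angle).
In Python, from cell import read_state, camera, camera_model, finish_job gives the robot as it stands.
- The arm moves only by the shell command python3 -m handwheel 'ROWS' [OPENING] [FORCE]. ROWS is a JSON object of lists of equal length, an entry for each row: "translation": the shift along the tool's x, y, z in cm, a list of three; "spin": the turn about the tool's x in rad. In form: {"translation": [[tx, ty, tz], ...], "spin": [spin, ...]}. A call has 1 to 20 rows; each row is the pose to reach, as a shift and turn from the pose commanded when the call began, along the tool's axes at that moment; what a row does not reach only later rows make up. A row lasts 1/10 s, in which the tool goes at most 50 mm and 8.59 degrees, less where a joint would pass 70% of its speed; a pose out of reach is approached as far as the arm can. A call with a gripper value outside its range is refused whole. OPENING is the closure, from 0 (fully open) to 1 (shut), set as the call begins (- or left out, the last holds). The fingers move at their own pace and stop on an object; FORCE is the grip in N (left out, the last holds). Time passes only in rows, so rows that repeat a pose let the fingers close. It gives the time, the measured TCP pose, the force and the opening at its end, in the units of the state.
- read_state(): the state, without advancing time (a new reading comes with each control period).
- camera(name): name is "scene" or "top"; returns the picture (400x640x3 uint8, blue, green, red); there is no depth.
- camera_model(name): a dict with "camera_matrix" (3x3 intrinsics, pixels), "D" ([k1, k2, p1, p2, k3] as OpenCV has them; the pictures are not rectified), "R" (3x3) and "t" (3): a world point X has camera coordinates R X + t. Camera axes: x right, y down, z forward; pixel columns grow to the right and rows downward; lengths in mm; the calibration is good to about 2 mm. A picture is of the moment at which its call begins. camera_model takes no time and is no camera call.
- finish_job(): hands the job in, once; it reports no verdict.
The state is a dict: "time_s": time; "joints": joint angles; "joint_vel": joint speeds; "effort": joint torques, N m; "tool_pos": TCP position; "tcp_rot": TCP orientation; "wrist_force": force on the tool from outside, world axes, zero at the start; "moment": the same for the moment, N m; "gripper_width": finger opening in mm.
Only numpy, scipy, OpenCV 4.12 (cv2) and the standard library are available. Lean on these libraries where they do the work, as an engineer would, in place of code of your own. Each camera call takes 0.05 s, during which the arm holds its last target.

## Working session

There is one attempt and no reset: what is moved stays moved. The work goes in short steps, Python scripts to look and compute and a shell command to move; the robot and the scene stay as the last step left them, time stands still between calls to the robot, and variables do not carry over. Pictures are saved under pics/ and viewed, and the job is handed in when it is done.

```bash
mkdir -p pics
python3 - <<'E'
from cell import *
import cv2
s=read_state(); print(s)
for n in("scene","top"):
    cv2.imwrite(f"pics/{n}0.png",camera(n)); print(n,camera_model(n))
E
```

```text
{'time_s': 0.0, 'joints': array([ 1.21491362e+00,  3.59519048e-01,  1.51141837e+00,  7.26475392e-06,
        1.27249720e+00, -1.15100798e-01]), 'joint_vel': array([ 7.18331204e-04, -1.20365511e-03, -1.09373992e-04, -9.75970732e-04,
       -4.22567608e-05,  4.29138705e-04]), 'effort': array([-1.47437862e-03, -5.27606142e+01, -2.78617805e+01, -4.88598762e-04,
        1.31951954e-02,  5.10815880e-06]), 'tool_pos': array([142.86202684, 582.0958889 , 252.45053404]), 'tcp_rot': array([ 0.18763177,  1.56295446, -0.19044846]), 'wrist_force': array([0.22533702, 0.44501014, 0.65591792]), 'moment': array([-0.04899318, -0.01444961,  0.0199766 ]), 'gripper_width': 85.30392972442547}
scene {'camera_matrix': array([[418.78845128,   0.        , 320.05782272],
       [  0.        , 418.78845128, 202.13487992],
       [  0.        ,   0.        ,   1.        ]]), 'D': array([0.03251805, 0.        , 0.        , 0.        , 0.        ]), 'R': array([[ 0.70467141,  0.70948884, -0.00798642],
       [ 0.61350444, -0.61491605, -0.49547004],
       [-0.35644144,  0.34424387, -0.86858831]]), 't': array([-441.70725568, -306.4574483 , 1436.4437929 ])}
top {'camera_matrix': array([[433.07549337,   0.        , 324.49535301],
       [  0.        , 433.07549337, 199.54345022],
       [  0.        ,   0.        ,   1.        ]]), 'D': array([0.03247017, 0.        , 0.        , 0.        , 0.        ]), 'R': array([[ 0.02736439, -0.9996184 , -0.00377551],
       [-0.99650037, -0.02698022, -0.07911436],
       [ 0.07898231,  0.00592722, -0.9968584 ]]), 't': array([  22.74457135,  616.96329498, 1440.47849399])}
```

Run:
```python
import cv2
for n in("scene","top"):
    im=cv2.imread(f"pics/{n}0.png"); cv2.imwrite(f"pics/{n}0b.png",cv2.resize(im,(800,500),interpolation=cv2.INTER_CUBIC))
```

```text
(no output)
```

View pics/scene0b.png

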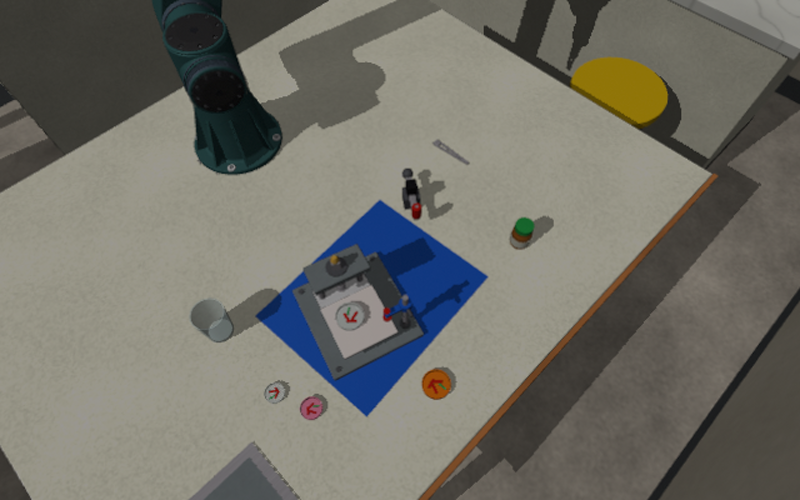

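View pics/top0b.png

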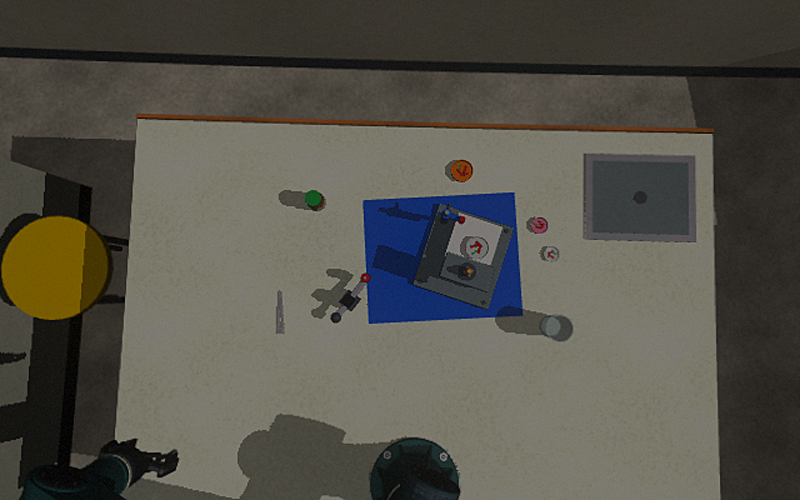

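The overview pictures show the crank near top (348,298)/800 and the lift on the blue mat at about (465,255), with the arm clear of both. Next I'll enlarge these areas.

```bash
cat > h.py <<'E'
import cv2,numpy as np
from cell import *
from scipy.spatial.transform import Rotation as Ro
def crop(im,x0,y0,w,h,s,fn):
    c=cv2.resize(im[y0:y0+h,x0:x0+w],None,fx=s,fy=s,interpolation=cv2.INTER_CUBIC)
    c=np.clip(c.astype(float)*1.5,0,255).astype(np.uint8)
    for i in range(0,w,10):
        cv2.putText(c,str(x0+i),(i*s,8),0,.3,(0,255,255),1); cv2.line(c,(i*s,10),(i*s,14),(0,255,255),1)
    for j in range(0,h,10):
        cv2.putText(c,str(y0+j),(0,j*s+4),0,.3,(0,255,255),1); cv2.line(c,(22,j*s),(26,j*s),(0,255,255),1)
    cv2.imwrite(fn,c)
M={}
def ray(n,u,v):
    m=M.setdefault(n,camera_model(n))
    p=cv2.undistortPoints(np.array([[[u,v]]],float),m["camera_matrix"],m["D"])[0,0]
    R=np.array(m["R"]);C=-R.T@m["t"]; return C,R.T@np.array([p[0],p[1],1])
def onz(n,u,v,z):
    C,d=ray(n,u,v); return C+d*(z-C[2])/d[2]
def tri(u1,u2):
    A=np.zeros((3,3));b=np.zeros(3)
    rs=[ray("scene",*u1),ray("top",*u2)]
    for C,d in rs:
        d=d/np.linalg.norm(d);P=np.eye(3)-np.outer(d,d);A+=P;b+=P@C
    X=np.linalg.solve(A,b)
    return X,[np.linalg.norm(np.cross(X-C,d/np.linalg.norm(d))) for C,d in rs]
def proj(n,X):
    m=M.setdefault(n,camera_model(n))
    return cv2.projectPoints(np.array(X,float).reshape(-1,1,3),cv2.Rodrigues(np.array(m["R"]))[0],np.array(m["t"]),m["camera_matrix"],m["D"])[0][:,0]
E
python3 - <<'E'
from h import *
s=cv2.imread("pics/scene0.png");t=cv2.imread("pics/top0.png")
crop(t,250,205,60,60,10,"pics/tcrank.png")
crop(s,305,125,50,55,10,"pics/scrank.png")
crop(t,320,150,100,100,6,"pics/tjack.png")
crop(s,230,185,120,120,5,"pics/sjack.png")
E
```

```text
(no output)
```

View pics/tcrank.png

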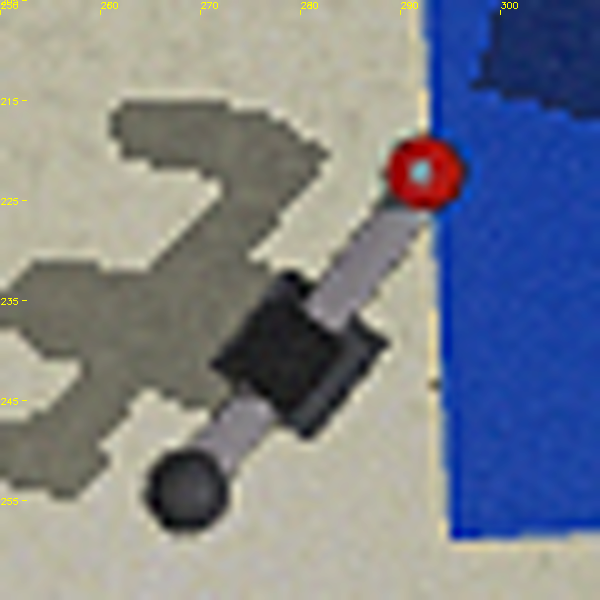

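View pics/scrank.png

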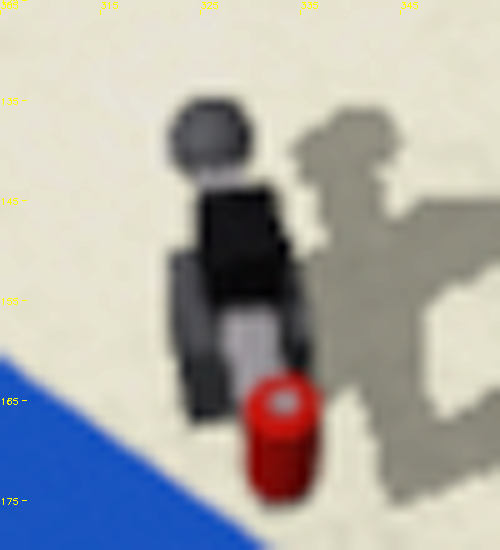

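View pics/tjack.png

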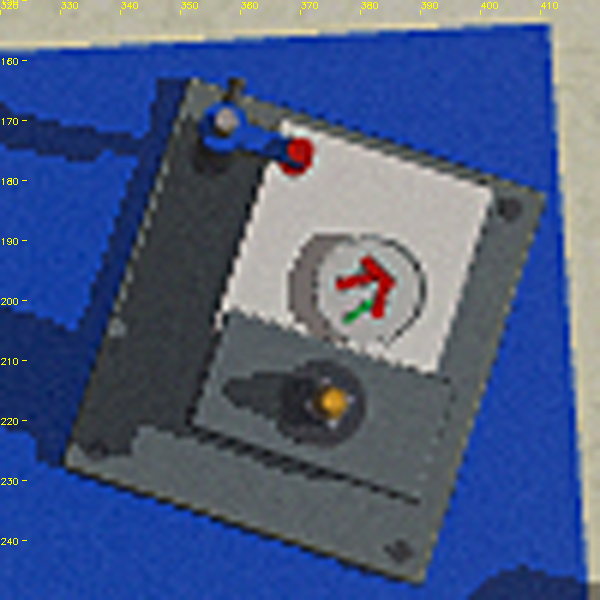

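View pics/sjack.png

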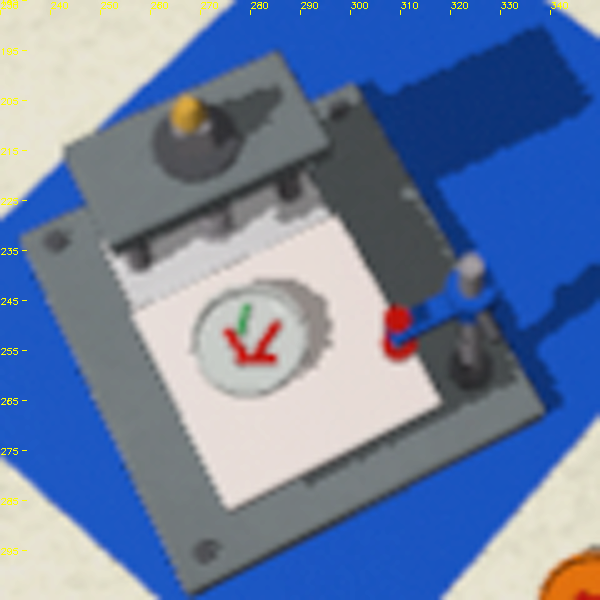

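Run:
```python
from h import *
np.set_printoptions(precision=1,suppress=True)
k=-.45
print("knob top",onz("top",292+k,222.2+k,88),onz("scene",333.5+k,165.2+k,88),tri((333.5+k,165.2+k),(292+k,222.2+k)))
print("ball",onz("top",268.6+k,254+k,44),onz("scene",326+k,138.7+k,44))
print("boss top",onz("top",278+k,239.8+k,78))
print("pilot",onz("top",375.4+k,216.7+k,194),onz("scene",267.4+k,205.5+k,194),tri((267.4+k,205.5+k),(375.4+k,216.7+k)))
print("collar",onz("top",373.3+k,218.5+k,157),onz("scene",268.9+k,213.6+k,157))
# jack angle: stage far edge in top
a=onz("top",320+292/6,150+122/6,60);b=onz("top",320+492/6,150+190/6,60);print(a,b,np.arctan2(*(a-b)[1::-1]))
# base plate corners z15
for p in[(195,78),(545,190),(423,583),(65,465)]: print(onz("top",320+p[0]/6,150+p[1]/6,15))
```

```text
knob top [536.5 143.3  88. ] [537.1 143.3  88. ] (array([536.6, 143.5,  87.3]), [np.float64(0.22424112258121512), np.float64(0.22424112258121187)])
ball [430.7 220.6  44. ] [428.8 221.6  44. ]
boss top [478.7 187.5  78. ]
pilot [ 556.9 -113.1  194. ] [ 556.  -111.7  194. ] (array([ 556.9, -112.6,  196.3]), [np.float64(0.2959783302637209), np.float64(0.2959783302638252)])
collar [ 552.8 -110.9  157. ] [ 557.7 -113.9  157. ]
[ 714.4 -104.4   60. ] [ 679.5 -215.2   60. ] 1.2656278413683237
[745.  -52.9  15. ]
[ 685.9 -252.9   15. ]
[ 462.  -187.1   15. ]
[522.5  15.5  15. ]
```

```bash
cat >> h.py <<'E'
np.set_printoptions(precision=2,suppress=True)
def plan(x=None,y=None,z=None,jaw=None,s=None):
    """deltas in tool axes (cm) and spin to reach measured xyz, jaw yaw deg (mod 180)"""
    s=s or read_state();R=Ro.from_rotvec(s["tcp_rot"]).as_matrix();p=np.array(s["tool_pos"])
    g=np.array([p[i] if v is None else v for i,v in enumerate((x,y,z))])
    yaw=np.degrees(np.arctan2(R[1,1],R[0,1]))
    out=R.T@(g-p)/10
    print("pos",p,"xaxis",R[:,0],"jawyaw %.1f"%yaw,"j",np.array(s["joints"]),"F",s["wrist_force"],"t %.2f w %.1f"%(s["time_s"],s["gripper_width"]))
    print("d_tool cm",out)
    if jaw is not None:
        d=(yaw-jaw+90)%180-90; print("spin rad %.3f"%np.radians(d),"(alt ±pi)")
E
python3 - <<'E'
from h import *
plan(476,187.7,150,54)
s=cv2.imread("pics/scene0.png");t=cv2.imread("pics/top0.png")
crop(t,364,206,22,22,25,"pics/tp.png")
crop(s,255,198,26,26,22,"pics/sp.png")
E
```

```text
pos [142.9  582.14 252.54] xaxis [-0. -0. -1.] jawyaw 76.2 j [ 1.21  0.36  1.51 -0.    1.27 -0.12] F [0.31 1.08 0.37] t 0.10 w 85.0
d_tool cm [ 10.3  -30.35  41.76]
spin rad 0.388 (alt ±pi)
```

View pics/sp.png

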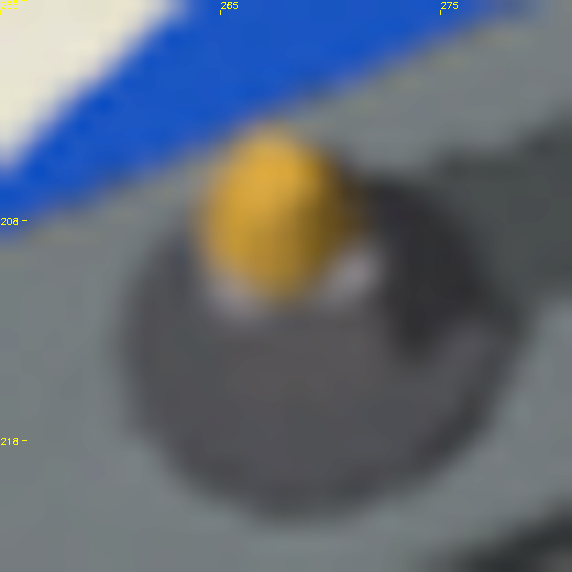

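View pics/tp.png

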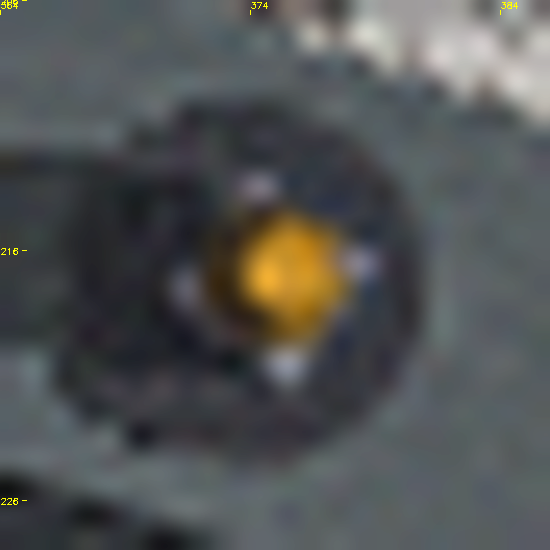

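The top crop shows the four bright corners of the square around the brass pilot at about (374.4,213.5), (378.3,216.6), (375.5,220.8) and (371.4,217.6). These give me the angle of the square.

Run:
```python
from h import *
P=[onz("top",364+(a+.5)/25-.5,206+(b+.5)/25-.5,181)[:2] for a,b in [(260,188),(358,265),(287,370),(185,290)]]
P=np.array(P);print(P,P.mean(0))
c=P.mean(0)
ang=np.degrees(np.arctan2(*(P-c).T[::-1]));print(ang,(ang-45)%90,np.linalg.norm(P-c,axis=1))
d=P[0]-P[2];print(np.degrees(np.arctan2(d[1],d[0]))%90-45);d=P[1]-P[3];print(np.degrees(np.arctan2(d[1],d[0]))%90-45)
```

```text
[[ 567.   -111.24]
 [ 558.06 -123.18]
 [ 545.2  -114.87]
 [ 554.48 -102.45]] [ 556.18 -112.93]
[   8.91  -79.64 -169.99   99.24] [53.91 55.36 55.01 54.24] [10.95 10.41 11.15 10.62]
-35.53183434540074
-35.20232704320115
```

```bash
python3 -m handwheel '{"translation":[[1,-3,4.2],[2.5,-7,9.5],[4.5,-13,17.5],[6.5,-19,26],[8,-25,34.5],[9.5,-29,40],[10.3,-30.3,41.8],[10.3,-30.3,41.8],[10.3,-30.3,41.8],[10.3,-30.3,41.8],[10.3,-30.3,41.8]],"spin":[0.05,0.12,0.22,0.3,0.36,0.388,0.388,0.388,0.388,0.388,0.388]}' 0.2 40; python3 -c "
from h import *
plan(476,187.7,70,54)"
```

```text
time_s: 1.2
tool_pos: [478.7, 185.8, 149.5]
tcp_rot: [0.493, 1.513, -0.495]
wrist_force: [0.6, 0.2, -0.3]
gripper_width: 68.4
pos [478.73 185.77 149.45] xaxis [ 0. -0. -1.] jawyaw 53.8 j [ 0.24  0.36  1.81 -0.    0.97 -0.7 ] F [ 0.57  0.23 -0.35] t 1.20 w 68.4
d_tool cm [ 7.94  0.   -0.34]
spin rad -0.003 (alt ±pi)
```

```bash
python3 -m handwheel '{"translation":[[2,0,-0.3],[4.5,0,-0.3],[6.5,0,-0.3],[7.5,0,-0.3],[7.9,0,-0.3],[7.9,0,-0.3],[7.9,0,-0.3]],"spin":[0,0,0,0,0,0,0]}'
python3 - <<'E'
from h import *
plan(476,187.7,70,54)
crop(camera("top"),250,205,60,60,10,"pics/t2.png");crop(camera("scene"),295,115,60,60,10,"pics/s2.png")
E
```

```text
time_s: 1.9
tool_pos: [474.9, 190.8, 72.0]
tcp_rot: [0.493, 1.513, -0.492]
wrist_force: [0.4, 0.8, -0.1]
gripper_width: 68.1
pos [474.91 190.76  72.  ] xaxis [ 0.  0. -1.] jawyaw 54.0 j [ 0.25  0.48  1.88 -0.    0.78 -0.7 ] F [ 0.43  0.79 -0.12] t 1.90 w 68.1
d_tool cm [ 0.2  -0.18  0.27]
spin rad -0.000 (alt ±pi)
```

View pics/s2.png

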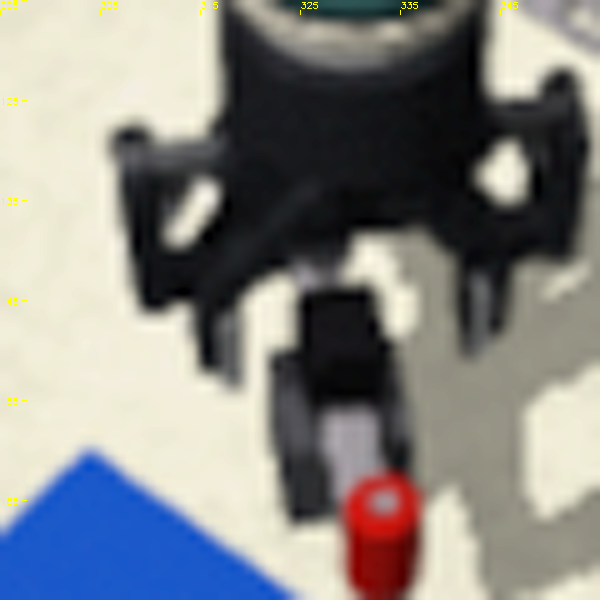

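View pics/t2.png

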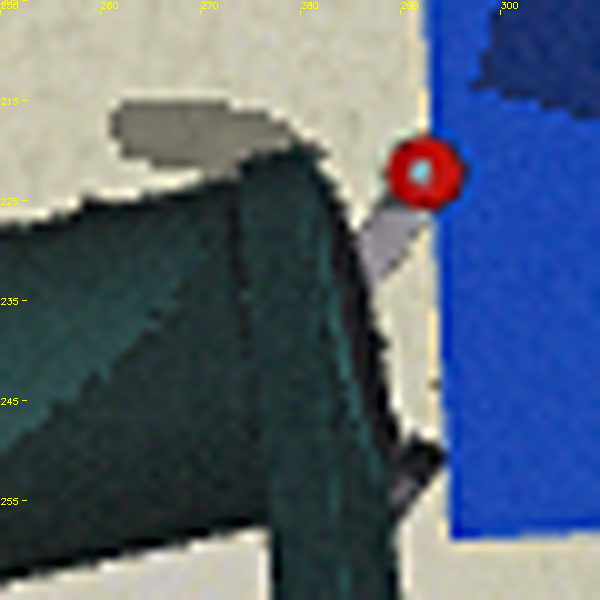

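```bash
python3 -m handwheel '{"translation":[[0.1,-0.1,0.1],[0.2,-0.2,0.25],[0.2,-0.2,0.25],[0.2,-0.2,0.25]],"spin":[0,0,0,0]}'
python3 - <<'E'
from h import *
plan(476,187.7,70,54)
E
```

```text
time_s: 2.4
tool_pos: [475.2, 187.3, 69.4]
tcp_rot: [0.492, 1.514, -0.493]
wrist_force: [0.2, -0.7, -0.2]
gripper_width: 68.3
pos [475.21 187.29  69.36] xaxis [ 0. -0. -1.] jawyaw 54.0 j [ 0.24  0.48  1.89 -0.    0.78 -0.7 ] F [ 0.24 -0.69 -0.21] t 2.40 w 68.3
d_tool cm [-0.06  0.08  0.04]
spin rad -0.001 (alt ±pi)
```

Good. Close with moderate force, then see how the grip settles.

```bash
python3 -m handwheel '{"translation":[[0,0,0],[0,0,0],[0,0,0],[0,0,0],[0,0,0],[0,0,0],[0,0,0],[0,0,0]],"spin":[0,0,0,0,0,0,0,0]}' 1 60
python3 - <<'E'
from h import *
plan()
crop(camera("top"),250,205,60,60,10,"pics/t3.png")
E
```

```text
time_s: 3.2
tool_pos: [475.2, 187.4, 69.4]
tcp_rot: [0.492, 1.514, -0.492]
wrist_force: [-1.9, -0.3, 4.7]
gripper_width: 25.2
pos [475.17 187.38  69.44] xaxis [ 0. -0. -1.] jawyaw 54.0 j [ 0.24  0.48  1.89 -0.    0.78 -0.7 ] F [-1.9  -0.3   4.72] t 3.20 w 25.2
d_tool cm [0. 0. 0.]
```

View pics/t3.png

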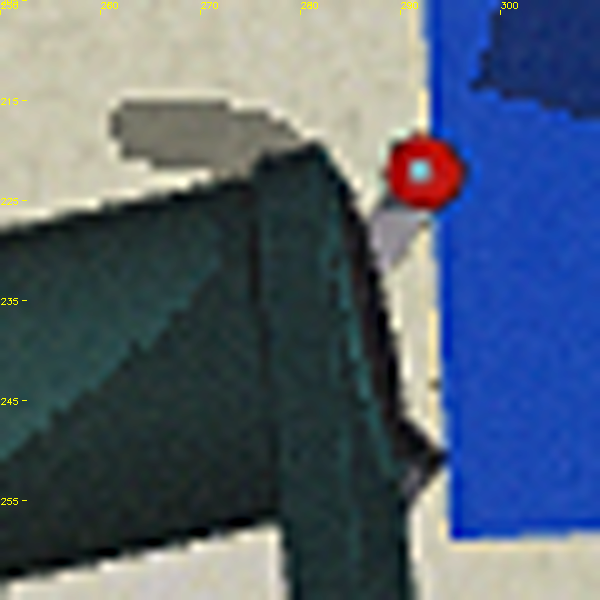

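```bash
python3 -m handwheel '{"translation":[[-0.5,0,0],[-2,0,0],[-4.5,0,0],[-8,0,0],[-12,0,0],[-16,0,0],[-19,0,0],[-20.5,0,0],[-21.2,0,0],[-21.2,0,0],[-21.2,0,0],[-21.2,0,0]],"spin":[0,0,0,0,0,0,0,0,0,0,0,0]}'
python3 - <<'E'
from h import *
plan(555.6,-113,282,54.6)
E
```

```text
time_s: 4.45
tool_pos: [474.3, 187.2, 279.7]
tcp_rot: [0.491, 1.517, -0.494]
wrist_force: [-1.1, -0.5, -3.4]
gripper_width: 24.9
pos [474.27 187.17 279.74] xaxis [-0. -0. -1.] jawyaw 54.0 j [ 0.24  0.21  1.66 -0.    1.28 -0.7 ] F [-1.06 -0.53 -3.36] t 4.45 w 24.9
d_tool cm [ -0.23 -19.49  24.23]
spin rad -0.011 (alt ±pi)
```

```bash
python3 -m handwheel '{"translation":[[0,-0.8,1],[-0.2,-2.4,3],[-0.2,-4.8,6],[-0.2,-8,10],[-0.2,-11.2,14],[-0.2,-14.4,18],[-0.2,-17,21.2],[-0.2,-18.7,23.2],[-0.2,-19.5,24.2],[-0.2,-19.5,24.2],[-0.2,-19.5,24.2],[-0.2,-19.5,24.2],[-0.2,-19.5,24.2],[-0.2,-19.5,24.2]],"spin":[0,0,-0.01,-0.01,-0.01,-0.01,-0.01,-0.01,-0.01,-0.01,-0.01,-0.01,-0.01,-0.01]}'
python3 - <<'E'
from h import *
plan(555.6,-113,282,54.6)
crop(camera("top"),345,180,70,60,9,"pics/t4.png");crop(camera("scene"),225,140,80,80,7,"pics/s4.png")
E
```

```text
time_s: 5.85
tool_pos: [556.0, -111.6, 283.4]
tcp_rot: [0.483, 1.516, -0.483]
wrist_force: [0.1, 0.2, -3.0]
gripper_width: 25.4
pos [ 556.04 -111.59  283.43] xaxis [-0.  0. -1.] jawyaw 54.6 j [-0.32  0.29  1.54  0.    1.31 -1.27] F [ 0.08  0.23 -3.02] t 5.85 w 25.4
d_tool cm [ 0.14 -0.14  0.05]
spin rad 0.001 (alt ±pi)
```

View pics/s4.png

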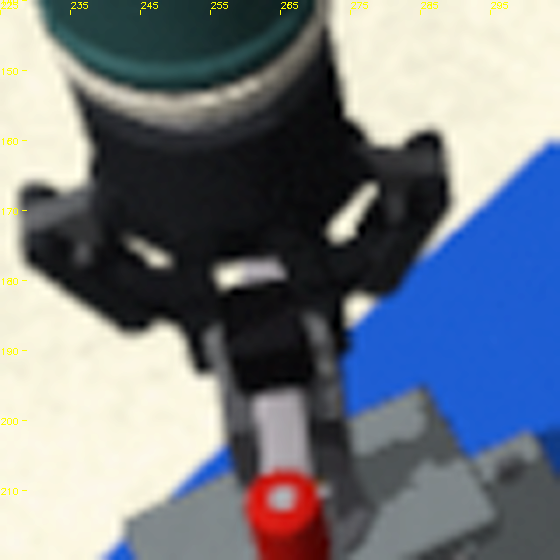

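View pics/t4.png

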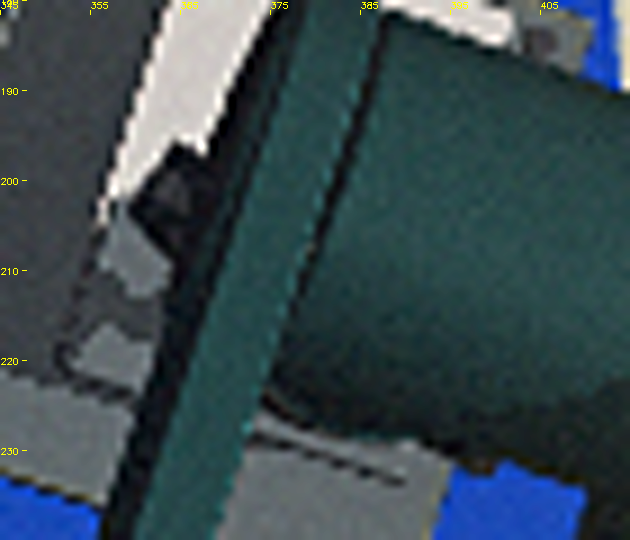

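Run:
```python
from h import *
for z in (299,302,305): 
  k=onz("scene",225+283/7-.43,140+495/7-.43,z); d=np.array([np.cos(np.radians(-35.4)),np.sin(np.radians(-35.4))]); print(z,k,k[:2]-75*d)
```

```text
299 [ 615.97 -153.34  299.  ] [ 554.83 -109.9 ]
302 [ 617.46 -154.16  302.  ] [ 556.33 -110.71]
305 [ 618.96 -154.98  305.  ] [ 557.82 -111.53]
```

```bash
python3 -m handwheel '{"translation":[[0.3,-0.1,0],[0.8,-0.14,0.05],[1.2,-0.14,0.05],[1.5,-0.14,0.05],[1.5,-0.14,0.05],[1.5,-0.14,0.05],[1.5,-0.14,0.05],[1.5,-0.14,0.05]],"spin":[0,0,0,0,0,0,0,0]}'
python3 - <<'E'
from h import *
plan(555.6,-113,252,54.6)
E
```

```text
time_s: 6.75
tool_pos: [555.9, -114.1, 268.5]
tcp_rot: [0.485, 1.516, -0.485]
wrist_force: [0.3, -1.0, -3.2]
gripper_width: 25.1
pos [ 555.93 -114.14  268.53] xaxis [ 0. -0. -1.] jawyaw 54.5 j [-0.32  0.3   1.56 -0.    1.28 -1.28] F [ 0.31 -1.04 -3.2 ] t 6.75 w 25.1
d_tool cm [ 1.65  0.07 -0.09]
spin rad -0.001 (alt ±pi)
```

```bash
python3 -m handwheel '{"translation":[[0.3,0.05,-0.05],[0.6,0.1,-0.1],[0.9,0.1,-0.1],[0.9,0.1,-0.1],[0.9,0.1,-0.1]],"spin":[0,0,0,0,0]}' ; python3 -m handwheel '{"translation":[[0.2,0,0],[0.4,0,0],[0.6,0,0],[0.6,0,0],[0.6,0,0]],"spin":[0,0,0,0,0]}'
```

```text
time_s: 7.25
tool_pos: [555.5, -112.6, 259.1]
tcp_rot: [0.484, 1.516, -0.485]
wrist_force: [0.2, 0.0, -3.5]
gripper_width: 25.0
time_s: 7.75
tool_pos: [555.5, -112.7, 253.2]
tcp_rot: [0.485, 1.516, -0.485]
wrist_force: [0.7, 0.4, -2.5]
gripper_width: 25.2
```

```bash
python3 -m handwheel '{"translation":[[0.1,0,0],[0.2,0,0],[0.3,0,0],[0.3,0,0],[0.3,0,0]],"spin":[0,0,0,0,0]}' ; python3 -m handwheel '{"translation":[[0.1,0,0],[0.2,0,0],[0.2,0,0],[0.2,0,0]],"spin":[0,0,0,0]}'
```

```text
time_s: 8.25
tool_pos: [555.5, -112.6, 250.3]
tcp_rot: [0.485, 1.516, -0.485]
wrist_force: [-0.5, -0.2, -3.3]
gripper_width: 25.2
time_s: 8.65
tool_pos: [555.5, -112.6, 248.3]
tcp_rot: [0.484, 1.516, -0.485]
wrist_force: [-0.9, 0.4, -3.3]
gripper_width: 25.3
```

```bash
python3 -m handwheel '{"translation":[[0.1,0,0],[0.2,0,0],[0.3,0,0],[0.3,0,0],[0.3,0,0]],"spin":[0,0,0,0,0]}' ; python3 -m handwheel '{"translation":[[0.15,0,0],[0.3,0,0],[0.4,0,0],[0.4,0,0]],"spin":[0,0,0,0]}'
```

```text
time_s: 9.15
tool_pos: [555.5, -112.7, 245.3]
tcp_rot: [0.485, 1.516, -0.485]
wrist_force: [-0.1, -0.3, -2.8]
gripper_width: 25.0
time_s: 9.55
tool_pos: [555.4, -112.6, 241.1]
tcp_rot: [0.485, 1.516, -0.485]
wrist_force: [-0.6, -0.3, -3.6]
gripper_width: 24.9
```

On the flats: past the 250 level without any resistance. Going down gently to home.

```bash
python3 -m handwheel '{"translation":[[0.2,0,0],[0.4,0,0],[0.6,0,0],[0.8,0,0],[1.0,0,0],[1.0,0,0],[1.0,0,0]],"spin":[0,0,0,0,0,0,0]}' ; python3 -m handwheel '{"translation":[[0.1,0,0],[0.2,0,0],[0.3,0,0],[0.3,0,0],[0.3,0,0]],"spin":[0,0,0,0,0]}'
```

```text
time_s: 10.25
tool_pos: [555.5, -112.7, 231.3]
tcp_rot: [0.485, 1.516, -0.485]
wrist_force: [-0.1, 0.0, -3.4]
gripper_width: 25.3
time_s: 10.75
tool_pos: [555.6, -112.7, 228.3]
tcp_rot: [0.484, 1.516, -0.485]
wrist_force: [0.4, -0.6, -3.3]
gripper_width: 25.0
```

```bash
python3 -m handwheel '{"translation":[[0.1,0,0],[0.1,0,0],[0.1,0,0]],"spin":[0,0,0]}' ; python3 -m handwheel '{"translation":[[0.05,0,0],[0.1,0,0],[0.1,0,0]],"spin":[0,0,0]}'
```

```text
time_s: 11.05
tool_pos: [555.5, -112.7, 227.3]
tcp_rot: [0.485, 1.516, -0.485]
wrist_force: [-0.5, 0.5, -2.2]
gripper_width: 25.3
time_s: 11.35
tool_pos: [555.6, -112.7, 226.5]
tcp_rot: [0.484, 1.516, -0.485]
wrist_force: [-0.1, -1.2, -1.3]
gripper_width: 25.2
```

```bash
python3 -m handwheel '{"translation":[[0.05,0,0],[0.05,0,0],[0.05,0,0]],"spin":[0,0,0]}' ; python3 -m handwheel '{"translation":[[0.05,0,0],[0.05,0,0],[0.05,0,0]],"spin":[0,0,0]}'
```

```text
time_s: 11.65
tool_pos: [555.7, -112.8, 226.4]
tcp_rot: [0.484, 1.515, -0.485]
wrist_force: [-2.9, 0.1, 5.7]
gripper_width: 24.8
time_s: 11.95
tool_pos: [555.7, -112.8, 226.4]
tcp_rot: [0.484, 1.515, -0.485]
wrist_force: [-3.3, 0.9, 9.5]
gripper_width: 25.2
```

```bash
python3 -m handwheel '{"translation":[[-0.1,0,0],[-0.1,0,0],[-0.1,0,0],[-0.1,0,0],[-0.1,0,0],[-0.1,0,0]],"spin":[0,0,0,0,0,0]}' 0.3 40; python3 -m handwheel '{"translation":[[-1,0,0],[-3,0,0],[-5.5,0,0],[-7,0,0],[-7,0,0],[-7,0,0],[-7,0,0]],"spin":[0,0,0,0,0,0,0]}';  python3 - <<'E'
from h import *
plan(617.5,-156.2,290,54.6)
crop(camera("scene"),225,170,80,80,7,"pics/s5.png");crop(camera("top"),335,160,80,80,7,"pics/t5.png")
E
```

```text
time_s: 12.55
tool_pos: [555.6, -112.7, 226.2]
tcp_rot: [0.485, 1.516, -0.485]
wrist_force: [0.1, 0.5, 0.5]
gripper_width: 60.0
time_s: 13.25
tool_pos: [554.9, -112.5, 295.4]
tcp_rot: [0.485, 1.518, -0.485]
wrist_force: [-0.3, -0.1, -0.2]
gripper_width: 59.8
pos [ 554.9  -112.48  295.39] xaxis [-0.  0. -1.] jawyaw 54.5 j [-0.32  0.28  1.53 -0.    1.34 -1.27] F [-0.25 -0.15 -0.24] t 13.25 w 59.8
d_tool cm [0.53 0.07 7.64]
spin rad -0.001 (alt ±pi)
```

View pics/s5.png

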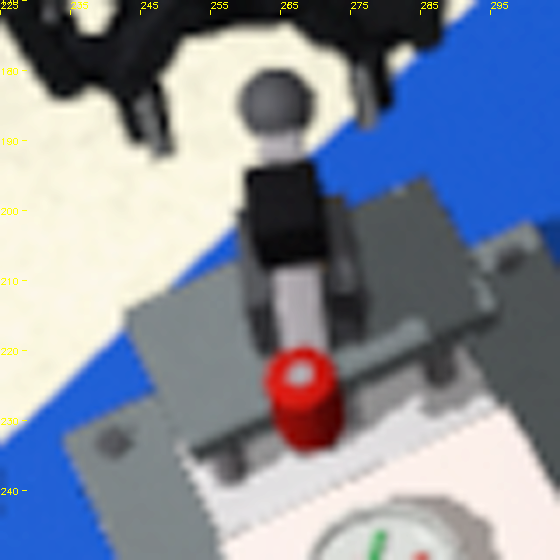

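View pics/t5.png

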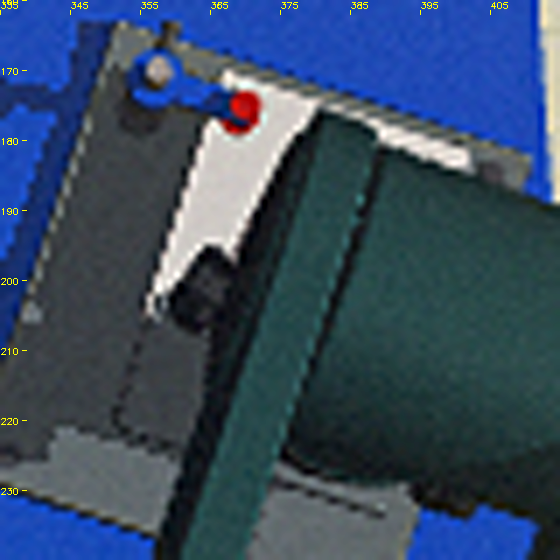

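Run:
```python
from h import *
print(onz("scene",225+301/7-.43,170+373/7-.43,245), onz("scene",225+277/7-.43,170+104/7-.43,201))
```

```text
[ 617.71 -155.87  245.  ] [509.72 -79.43 201.  ]
```

```bash
python3 -m handwheel '{"translation":[[0,0,1.5],[0,0,4],[0,0,6.5],[0,0.05,7.6],[0,0.05,7.6],[0,0.05,7.6],[0,0.05,7.6]],"spin":[0,0,0,0,0,0,0]}';  python3 - <<'E'
from h import *
plan(617.5,-156.1,233,54.6)
E
```

```text
time_s: 14.05
tool_pos: [616.9, -155.7, 296.1]
tcp_rot: [0.485, 1.517, -0.484]
wrist_force: [-0.3, 0.1, 0.3]
gripper_width: 59.9
pos [ 616.91 -155.72  296.13] xaxis [-0.  0. -1.] jawyaw 54.6 j [-0.36  0.38  1.37  0.    1.39 -1.31] F [-0.32  0.1   0.27] t 14.05 w 59.9
d_tool cm [6.31 0.01 0.08]
spin rad -0.001 (alt ±pi)
```

```bash
python3 -m handwheel '{"translation":[[1,0,0],[3,0,0],[5,0,0.05],[6,0,0.05],[6.3,0,0.05],[6.3,0,0.05],[6.3,0,0.05]],"spin":[0,0,0,0,0,0,0]}';  python3 -m handwheel '{"translation":[[0,0,0],[0,0,0],[0,0,0],[0,0,0],[0,0,0],[0,0,0]],"spin":[0,0,0,0,0,0]}' 1 40
python3 - <<'E'
from h import *
plan(617.5,-156.1,233,54.6)
crop(camera("scene"),225,170,120,100,6,"pics/s6.png")
E
```

```text
time_s: 14.75
tool_pos: [618.7, -156.8, 234.2]
tcp_rot: [0.484, 1.514, -0.485]
wrist_force: [-0.8, 0.4, 0.3]
gripper_width: 59.9
time_s: 15.35
tool_pos: [618.7, -156.9, 233.9]
tcp_rot: [0.484, 1.515, -0.485]
wrist_force: [0.3, 0.2, 3.5]
gripper_width: 22.6
pos [ 618.65 -156.88  233.87] xaxis [ 0. -0. -1.] jawyaw 54.5 j [-0.36  0.43  1.45 -0.    1.26 -1.31] F [0.28 0.21 3.49] t 15.35 w 22.6
d_tool cm [ 0.09 -0.   -0.14]
spin rad -0.001 (alt ±pi)
```

View pics/s6.png

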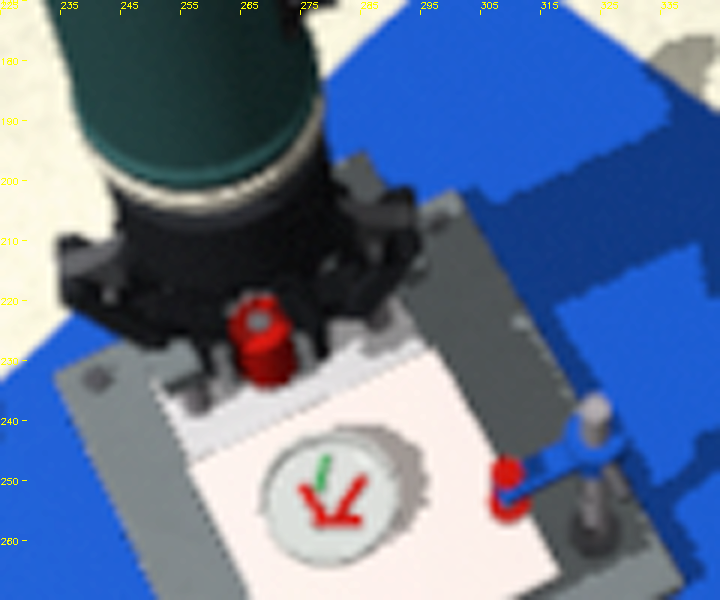

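```bash
python3 -m handwheel '{"translation":[[0,-0.59,-0.02],[0,-1.17,-0.09],[0,-1.75,-0.21],[0,-2.32,-0.37],[0,-2.87,-0.57],[0,-3.41,-0.82],[0,-3.92,-1.11],[0,-4.41,-1.43],[0,-4.87,-1.80],[0,-5.30,-2.20],[0,-5.70,-2.63],[0,-6.07,-3.09],[0,-6.40,-3.58],[0,-6.68,-4.10],[0,-6.93,-4.63],[0,-7.13,-5.18],[0,-7.29,-5.75],[0,-7.41,-6.33],[0,-7.48,-6.91],[0,-7.5,-7.5]],"spin":[0,0,0,0,0,0,0,0,0,0,0,0,0,0,0,0,0,0,0,0]}';  python3 - <<'E'
from h import *
plan()
crop(camera("scene"),225,170,120,100,6,"pics/s7.png")
E
```

```text
time_s: 17.4
tool_pos: [513.6, -175.2, 233.7]
tcp_rot: [0.483, 1.514, -0.486]
wrist_force: [3.4, -0.7, 4.9]
gripper_width: 23.2
pos [ 513.62 -175.21  233.74] xaxis [ 0. -0. -1.] jawyaw 54.5 j [-0.46  0.3   1.66 -0.    1.18 -1.41] F [ 3.39 -0.67  4.86] t 17.40 w 23.2
d_tool cm [0. 0. 0.]
```

View pics/s7.png

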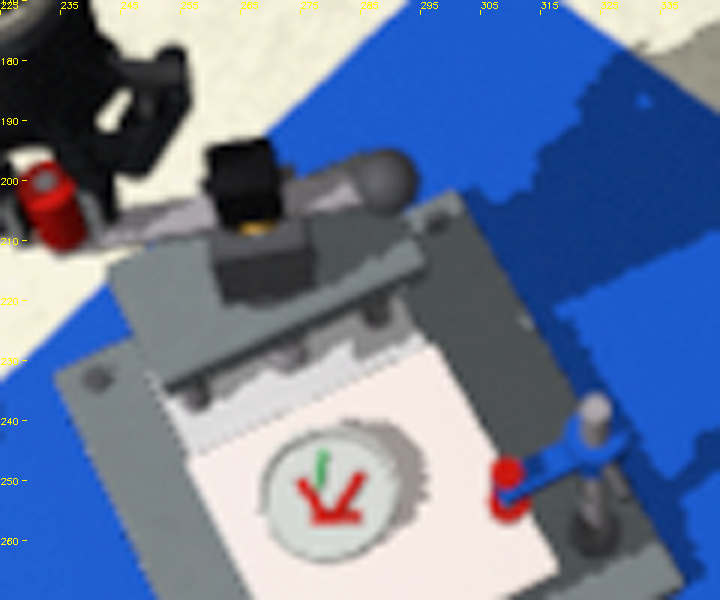

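```bash
python3 -m handwheel '{"translation":[[0,0.09,-1.17],[0,0.37,-2.32],[0,0.82,-3.41],[0,1.43,-4.41],[0,2.20,-5.30],[0,3.09,-6.07],[0,4.10,-6.68],[0,5.18,-7.13],[0,6.33,-7.41],[0,7.5,-7.5],[0,8.67,-7.41],[0,9.82,-7.13],[0,10.90,-6.68],[0,11.91,-6.07],[0,12.80,-5.30],[0,13.57,-4.41],[0,14.18,-3.41],[0,14.63,-2.32],[0,14.91,-1.17],[0,15,0]],"spin":[0,0,0,0,0,0,0,0,0,0,0,0,0,0,0,0,0,0,0,0]}';  python3 - <<'E'
from h import *
plan()
E
```

```text
time_s: 19.45
tool_pos: [598.4, -50.5, 233.4]
tcp_rot: [0.485, 1.521, -0.484]
wrist_force: [-3.1, 4.9, 10.3]
gripper_width: 22.8
pos [598.44 -50.52 233.4 ] xaxis [-0.  0. -1.] jawyaw 54.6 j [-0.2   0.38  1.53  0.    1.24 -1.15] F [-3.06  4.86 10.31] t 19.45 w 22.8
d_tool cm [0. 0. 0.]
```

```bash
python3 -m handwheel '{"translation":[[-0.05,-0.09,1.17],[-0.05,-0.37,2.32],[-0.05,-0.82,3.41],[-0.05,-1.43,4.41],[-0.05,-2.20,5.30],[-0.05,-3.09,6.07],[-0.05,-4.10,6.68],[-0.05,-5.18,7.13],[-0.05,-6.33,7.41],[-0.05,-7.5,7.5],[-0.05,-7.5,7.5]],"spin":[0,0,0,0,0,0,0,0,0,0,0]}';  python3 - <<'E'
from h import *
plan()
crop(camera("scene"),225,170,120,100,6,"pics/s8.png")
E
```

```text
time_s: 20.55
tool_pos: [617.3, -157.8, 233.8]
tcp_rot: [0.485, 1.516, -0.486]
wrist_force: [2.8, -2.0, 4.1]
gripper_width: 22.9
pos [ 617.33 -157.82  233.8 ] xaxis [-0. -0. -1.] jawyaw 54.5 j [-0.36  0.43  1.45 -0.    1.26 -1.31] F [ 2.8  -1.98  4.11] t 20.55 w 22.9
d_tool cm [0. 0. 0.]
```

View pics/s8.png

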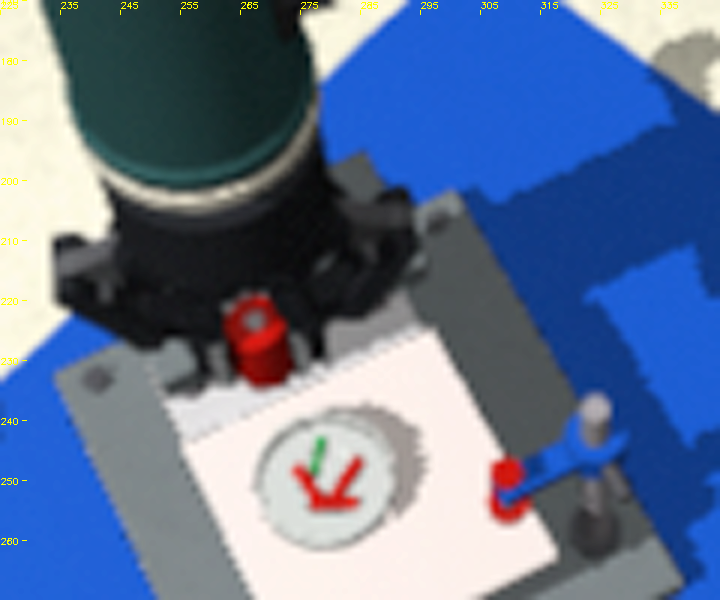

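Run:
```python
from h import *
a=(225+507.5/6-.42,170+458/6-.42+2.85); b=(225+508.5/6-.42,170+522/6-.42-2.85); t=(335+241/7-.43,160+112/7-.43)
X,r=tri(a,t);print(X,r)
for z in range(74,130,4): print(z,proj("scene",[X[0],X[1],z])[0],end=' ')
print(a,b)
# jack frame of foot
d=X[:2]-[556.4,-112.8];c,s=np.cos(np.radians(-16.8)),np.sin(np.radians(-16.8));print(d@[c,s],d@[-s,c])
```

```text
[688.78 -99.5  121.61] [np.float64(0.5772897731602625), np.float64(0.5772897731601357)]
74 [309.5  256.08] 78 [309.45 255.49] 82 [309.41 254.89] 86 [309.36 254.29] 90 [309.31 253.69] 94 [309.27 253.08] 98 [309.22 252.47] 102 [309.17 251.86] 106 [309.12 251.24] 110 [309.08 250.62] 114 [309.03 249.99] 118 [308.98 249.36] 122 [308.93 248.73] 126 [308.88 248.09] (309.1633333333333, 248.76333333333332) (309.33, 253.73)
122.88503484105792 50.99930479674026
```

```bash
cat > f.py <<'E'
from h import *
C=np.array([556.6,-113.1])
s=read_state();p=np.array(s["tool_pos"])[:2]-C;a=np.degrees(np.arctan2(p[1],p[0]));u=p/np.linalg.norm(p)
F=np.array(s["wrist_force"])
print("ang %.1f turned(mod360) %.1f r %.1f  resist %.2f radial %.2f Fz %.1f z %.1f t %.2f"%(a,(-35.4-a)%360,np.linalg.norm(p),F[:2]@[-u[1],u[0]],F[:2]@u,F[2],s["tool_pos"][2],s["time_s"]))
E
python3 -m handwheel '{"translation":[[0,-0.59,-0.02],[0,-1.17,-0.09],[0,-1.75,-0.21],[0,-2.32,-0.37],[0,-2.87,-0.57],[0,-3.41,-0.82],[0,-3.92,-1.11],[0,-4.41,-1.43],[0,-4.87,-1.80],[0,-5.30,-2.20]],"spin":[0,0,0,0,0,0,0,0,0,0]}'|grep force; python3 f.py
python3 -m handwheel '{"translation":[[0,-0.40,-0.43],[0,-0.77,-0.89],[0,-1.10,-1.38],[0,-1.38,-1.90],[0,-1.63,-2.43]],"spin":[0,0,0,0,0]}'|grep force; python3 f.py
python3 -m handwheel '{"translation":[[0,-0.20,-0.55],[0,-0.36,-1.12],[0,-0.48,-1.70],[0,-0.55,-2.28],[0,-0.57,-2.87]],"spin":[0,0,0,0,0]}'|grep force; python3 f.py
```

```text
wrist_force: [3.1, -1.9, 4.5]
ang -80.5 turned(mod360) 45.1 r 75.4  resist 2.71 radial 2.41 Fz 4.5 z 233.9 t 21.60
wrist_force: [3.2, -2.5, 5.7]
ang -103.0 turned(mod360) 67.6 r 75.4  resist 3.67 radial 1.74 Fz 5.7 z 233.9 t 22.10
wrist_force: [2.9, -2.7, 5.1]
ang -125.6 turned(mod360) 90.2 r 75.4  resist 3.94 radial 0.54 Fz 5.1 z 233.8 t 22.60
```

Run:
```python
from h import *
s=camera("scene");t=camera("top")
cv2.imwrite("pics/s9r.png",s);cv2.imwrite("pics/t9r.png",t)
crop(s,285,225,60,50,12,"pics/s9.png");crop(t,340,150,60,50,12,"pics/t9.png")
```

```text
(no output)
```

View pics/s9.png

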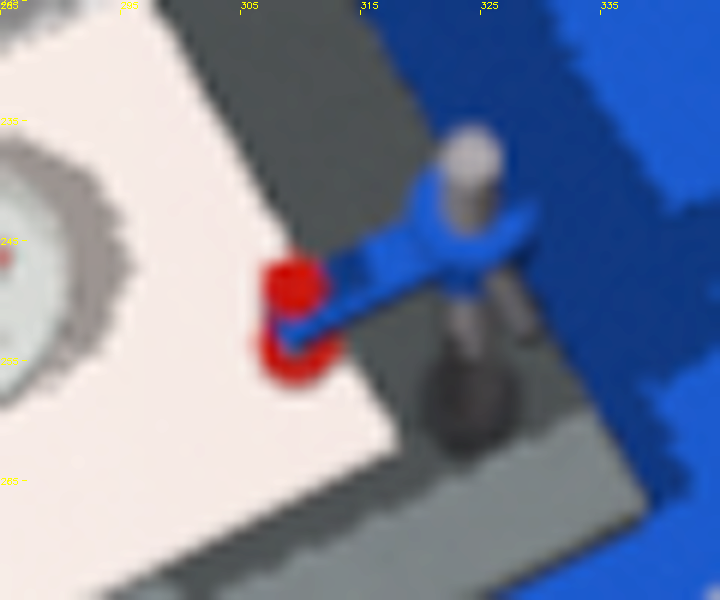

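View pics/t9.png

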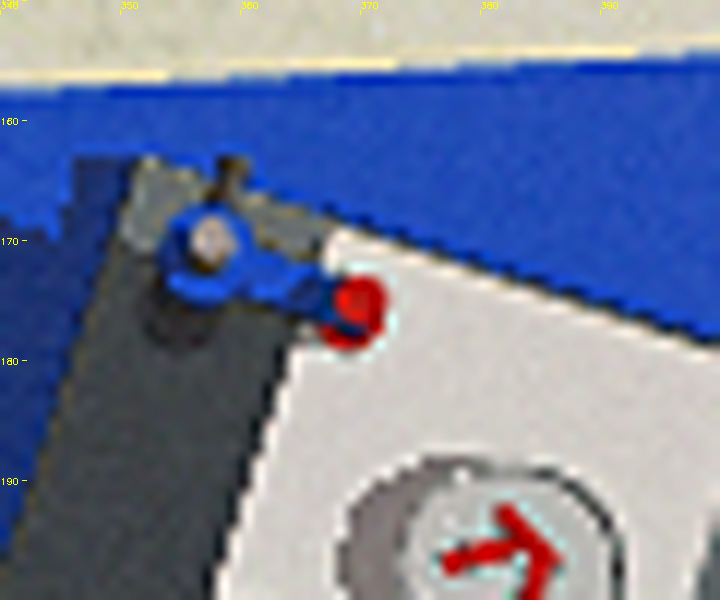

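Run:
```python
from h import *
for dx,dy in((350,313),(348,311),(352,315)):
  print(tri((285+300/12-.46,225+353/12-.46),(340+dx/12-.46,150+dy/12-.46)))
print(tri((285+296/12-.46,225+286/12-.46),(340+360/12-.46,150+304/12-.46)))
```

```text
(array([ 691.74, -101.38,   96.41]), [np.float64(0.06460487238498487), np.float64(0.06460487238519391)])
(array([ 692.01, -101.11,   96.54]), [np.float64(0.31391681482349), np.float64(0.3139168148236902)])
(array([ 691.46, -101.64,   96.29]), [np.float64(0.44317106306101245), np.float64(0.4431710630608961)])
(array([ 690.19, -100.51,  128.  ]), [np.float64(0.6269451811024673), np.float64(0.626945181102312)])
```

```bash
python3 -m handwheel '{"translation":[[0,0.02,-0.59],[0,0.09,-1.17],[0,0.21,-1.75],[0,0.37,-2.32],[0,0.57,-2.87]],"spin":[0,0,0,0,0]}'|grep force; python3 f.py
python3 -m handwheel '{"translation":[[0,0.25,-0.54],[0,0.54,-1.05],[0,0.86,-1.54],[0,1.23,-2.00],[0,1.63,-2.43]],"spin":[0,0,0,0,0]}'|grep force; python3 f.py
python3 -m handwheel '{"translation":[[0,0.43,-0.40],[0,0.89,-0.77],[0,1.38,-1.10],[0,1.90,-1.38],[0,2.43,-1.63]],"spin":[0,0,0,0,0]}'|grep force; python3 f.py
python3 -m handwheel '{"translation":[[0,0.55,-0.20],[0,1.12,-0.36],[0,1.70,-0.48],[0,2.28,-0.55],[0,2.87,-0.57]],"spin":[0,0,0,0,0]}'|grep force; python3 f.py
```

```text
wrist_force: [2.6, -3.5, 4.2]
ang -148.0 turned(mod360) 112.6 r 75.4  resist 4.38 radial -0.32 Fz 4.2 z 233.8 t 23.20
wrist_force: [1.9, -3.9, 5.2]
ang -170.5 turned(mod360) 135.1 r 75.3  resist 4.14 radial -1.19 Fz 5.2 z 233.7 t 23.70
wrist_force: [1.1, -4.2, 5.1]
ang 166.9 turned(mod360) 157.7 r 75.3  resist 3.82 radial -2.05 Fz 5.1 z 233.6 t 24.20
wrist_force: [-0.7, -4.0, 4.4]
ang 144.5 turned(mod360) 180.1 r 75.3  resist 3.66 radial -1.70 Fz 4.4 z 233.6 t 24.70
```

```bash
python3 -m handwheel '{"translation":[[0,0.59,0.02],[0,1.17,0.09],[0,1.75,0.21],[0,2.32,0.37],[0,2.87,0.57]],"spin":[0,0,0,0,0]}'|grep force; python3 f.py
python3 -m handwheel '{"translation":[[0,0.54,0.25],[0,1.05,0.54],[0,1.54,0.86],[0,2.00,1.23],[0,2.43,1.63]],"spin":[0,0,0,0,0]}'|grep force; python3 f.py
```

```text
wrist_force: [-2.4, -6.2, 5.3]
ang 122.4 turned(mod360) 202.2 r 75.4  resist 5.33 radial -3.93 Fz 5.3 z 233.4 t 25.20
wrist_force: [-4.9, -4.0, 8.2]
ang 100.6 turned(mod360) 224.0 r 75.4  resist 5.50 radial -3.02 Fz 8.2 z 233.3 t 25.70
```

Run:
```python
from h import *
s=camera("scene");t=camera("top")
cv2.imwrite("pics/s10r.png",s);cv2.imwrite("pics/t10r.png",t)
crop(s,285,225,60,50,12,"pics/s10.png");crop(t,340,150,60,50,12,"pics/t10.png")
def red(f,x0,y0,w,h):
    im=cv2.imread(f).astype(float)[y0:y0+h,x0:x0+w]
    m=np.clip(im[:,:,2]-np.maximum(im[:,:,1],im[:,:,0])-40,0,None)
    yy,xx=np.mgrid[y0:y0+h,x0:x0+w]
    up=m*(yy<251.5)*1.0 
    return [((m*xx).sum()/m.sum(),(m*yy).sum()/m.sum(),m.sum()), (np.flatnonzero(m.sum(1)>20).min()+y0, m.sum(1)[:].round(0))]
for f in("scene0","s9r","s10r"):print(f,red(f"pics/{f}.png",303,242,14,18))
for f in("top0","t9r","t10r"):print(f,red(f"pics/{f}.png",362,168,14,14)[0])
```

```text
scene0 [(np.float64(308.95962902345883), np.float64(250.65793780687397), np.float64(1833.0)), (np.int64(246), array([  0.,   0.,   0.,   0.,  65., 263., 314., 305., 193.,   0.,   4.,
        81., 208., 295., 105.,   0.,   0.,   0.]))]
s9r [(np.float64(308.9652432969215), np.float64(250.73833167825222), np.float64(2014.0)), (np.int64(246), array([  0.,   0.,   0.,   0.,  44., 294., 344., 335., 218.,   0.,   7.,
        96., 235., 320., 121.,   0.,   0.,   0.]))]
s10r [(np.float64(308.9751824817518), np.float64(250.76350364963503), np.float64(2055.0)), (np.int64(246), array([  0.,   0.,   0.,   0.,  47., 296., 349., 340., 220.,   0.,   8.,
        97., 238., 336., 124.,   0.,   0.,   0.]))]
top0 (np.float64(369.405325443787), np.float64(175.2948717948718), np.float64(1014.0))
t9r (np.float64(369.3942307692308), np.float64(175.3165064102564), np.float64(1248.0))
t10r (np.float64(369.39983164983164), np.float64(175.30976430976432), np.float64(1188.0))
```

View pics/s10.png

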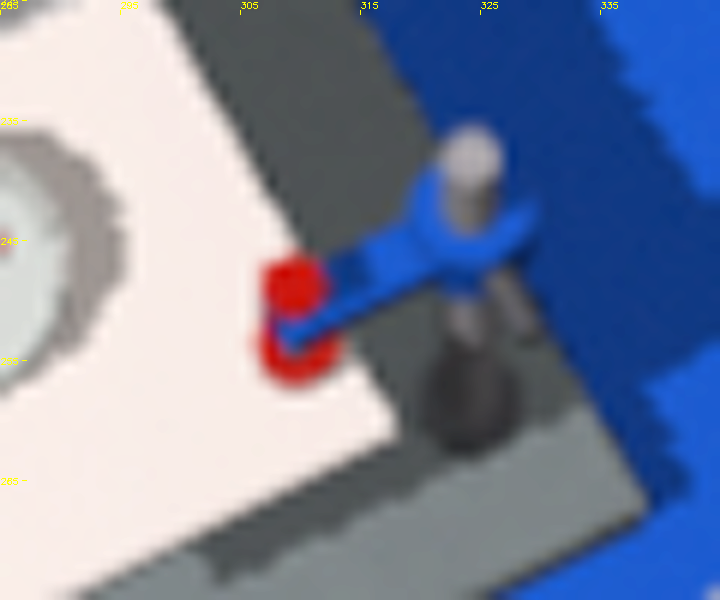

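```bash
cat > v.py <<'E'
from h import *
def prof():
    m=0
    for i in range(2):
        im=camera("scene").astype(float)[242:260,303:317]
        m=m+np.clip(im[:,:,2]-np.maximum(im[:,:,1],im[:,:,0])-40,0,None)/2
    r=m.sum(1); y=np.arange(242,260)
    return r,(r*y).sum()/r.sum()
r,c=prof();print(r[3:16].round(0),"top knob c %.3f disc c %.3f"%((r[:9]*np.arange(9)).sum()/r[:9].sum(),(r[10:]*np.arange(10,18)).sum()/r[10:].sum()),"c %.3f"%c)
E
python3 f.py;python3 v.py
python3 -m handwheel '{"translation":[[0,0.40,0.43],[0,0.77,0.89],[0,1.10,1.38],[0,1.38,1.90],[0,1.63,2.43]],"spin":[0,0,0,0,0]}'|grep force; python3 f.py; python3 v.py; python3 f.py
```

```text
ang 100.1 turned(mod360) 224.5 r 75.4  resist 1.94 radial -3.62 Fz 7.0 z 233.3 t 25.80
[  0.  48. 298. 348. 341. 219.   0.   7.  96. 236. 337. 124.   0.] top knob c 6.308 disc c 12.593 c 250.758
wrist_force: [-5.1, -2.0, 9.3]
ang 78.8 turned(mod360) 245.8 r 75.4  resist 4.60 radial -3.00 Fz 9.3 z 233.3 t 26.40
[  0.  48. 302. 352. 343. 222.   0.   7.  99. 241. 340. 126.   0.] top knob c 6.308 disc c 12.590 c 250.765
ang 78.1 turned(mod360) 246.5 r 75.4  resist 3.00 radial -2.30 Fz 8.2 z 233.3 t 26.50
```

```bash
python3 -m handwheel '{"translation":[[-0.03,0.20,0.55],[-0.05,0.36,1.12],[-0.05,0.48,1.70],[-0.05,0.55,2.28],[-0.05,0.57,2.87]],"spin":[0,0,0,0,0]}'|grep force; python3 f.py; python3 v.py; python3 f.py
```

```text
wrist_force: [-3.2, 1.5, 8.2]
ang 56.8 turned(mod360) 267.8 r 75.4  resist 3.53 radial -0.48 Fz 8.2 z 233.5 t 27.00
[  0.  48. 304. 360. 348. 225.   0.   8. 101. 244. 332. 130.   0.] top knob c 6.310 disc c 12.581 c 250.747
ang 56.2 turned(mod360) 268.4 r 75.3  resist 3.19 radial -1.44 Fz 5.8 z 233.4 t 27.10
```

```bash
python3 -m handwheel '{"translation":[[0,-0.02,0.59],[0,-0.09,1.17],[0,-0.21,1.75],[0,-0.37,2.32],[0,-0.57,2.87]],"spin":[0,0,0,0,0]}'|grep force; python3 f.py; python3 v.py; python3 f.py
```

```text
wrist_force: [-2.5, 4.6, 6.4]
ang 34.4 turned(mod360) 290.2 r 75.4  resist 5.25 radial 0.55 Fz 6.4 z 233.6 t 27.60
[  0.  41. 308. 363. 350. 228.   0.   9. 101. 249. 340. 129.   0.] top knob c 6.324 disc c 12.579 c 250.769
ang 33.8 turned(mod360) 290.8 r 75.4  resist 2.29 radial 0.53 Fz 5.2 z 233.6 t 27.70
```

```bash
python3 -m handwheel '{"translation":[[0,-0.25,0.54],[0,-0.54,1.05],[0,-0.86,1.54],[0,-1.23,2.00],[0,-1.63,2.43]],"spin":[0,0,0,0,0]}'|grep force; python3 f.py; python3 v.py; python3 f.py
```

```text
wrist_force: [1.2, 5.3, 5.3]
ang 11.9 turned(mod360) 312.7 r 75.4  resist 4.90 radial 2.28 Fz 5.3 z 233.7 t 28.20
[  0. 104. 313. 380. 354. 206.   0.  10. 102. 253. 369. 108.   0.] top knob c 6.181 disc c 12.551 c 250.620
ang 11.2 turned(mod360) 313.4 r 75.4  resist 4.07 radial 2.39 Fz 4.4 z 233.7 t 28.30
```

```bash
python3 -m handwheel '{"translation":[[0,-0.43,0.40],[0,-0.89,0.77],[0,-1.38,1.10],[0,-1.90,1.38]],"spin":[0,0,0,0]}'|grep force; python3 f.py; python3 v.py; python3 f.py
python3 -c "
from h import *
X=[690.2,-100.5,128];print(proj('scene',X)-proj('scene',[690.2,-100.5,129]))"
```

```text
wrist_force: [2.3, 5.6, 3.2]
ang -6.8 turned(mod360) 331.4 r 75.3  resist 5.86 radial 1.61 Fz 3.2 z 233.9 t 28.70
[  0. 128. 324. 378. 344. 200.   0.  26. 104. 280. 329.  48.   0.] top knob c 6.120 disc c 12.343 c 250.387
ang -7.4 turned(mod360) 332.0 r 75.3  resist 4.53 radial 2.33 Fz 2.3 z 233.9 t 28.80
[[0.01 0.16]]
```

```bash
python3 -m handwheel '{"translation":[[0,-0.53,0.25],[0,-1.08,0.45]],"spin":[0,0]}'|grep force; python3 f.py; python3 v.py; python3 f.py
python3 - <<'E'
from h import *
s=camera("scene");cv2.imwrite("pics/s12r.png",s)
crop(s,285,225,60,50,12,"pics/s12.png")
def R(im):
    im=im.astype(np.float32); return np.clip(im[:,:,2]-np.maximum(im[:,:,1],im[:,:,0])-20,0,None)[238:264,298:322]/200
def ecc(a,b,sl):
    W=np.eye(2,3,dtype=np.float32)
    cc,W=cv2.findTransformECC(a[sl],b[sl],W,cv2.MOTION_TRANSLATION,(3,200,1e-6),None,1);return W[:,2],cc
a=R(cv2.imread("pics/s10r.png"));z=R(cv2.imread("pics/s9r.png"));b=R(s)
for sl in(slice(0,13),slice(13,26),slice(0,26)): print(ecc(a,b,sl),ecc(a,z,sl))
E
```

```text
wrist_force: [4.1, 4.8, 2.0]
ang -16.0 turned(mod360) 340.6 r 75.3  resist 5.78 radial 2.65 Fz 2.0 z 234.0 t 29.00
[  0. 152. 335. 373. 342. 184.   0.  25.  94. 262. 315.  32.   0.] top knob c 6.052 disc c 12.323 c 250.213
ang -16.7 turned(mod360) 341.3 r 75.3  resist 4.07 radial 2.65 Fz 0.9 z 233.9 t 29.10
(array([ 0.02, -0.39], dtype=float32), 0.9921591505773036) (array([-0., -0.], dtype=float32), 0.9998803998669717)
(array([-0.12, -0.3 ], dtype=float32), 0.9868062888919878) (array([-0.02, -0.01], dtype=float32), 0.9991434420211642)
(array([-0.03, -0.31], dtype=float32), 0.9846172790099144) (array([-0.01, -0.02], dtype=float32), 0.9995696310535661)
```

View pics/s12.png

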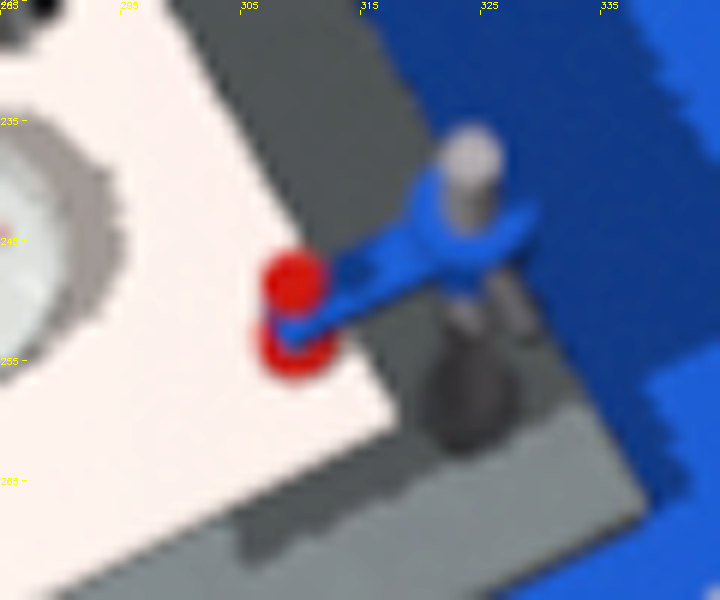

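```bash
python3 -m handwheel '{"translation":[[0,0,0],[0,0,0],[0,0,0],[0,0,0],[0,0,0],[0,0,0]],"spin":[0,0,0,0,0,0]}' 0.4; python3 f.py; python3 -m handwheel '{"translation":[[-1,0,0],[-3,0,0],[-6,0,0],[-9,0,0],[-12,0,0],[-12,0,0],[-12,0,0]],"spin":[0,0,0,0,0,0,0]}'
python3 - <<'E'
from h import *
plan(400,250,360)
E
```

```text
time_s: 29.75
tool_pos: [628.5, -135.7, 234.3]
tcp_rot: [0.484, 1.516, -0.485]
wrist_force: [-0.3, -0.9, -0.3]
gripper_width: 51.2
ang -17.4 turned(mod360) 342.0 r 75.4  resist -0.94 radial -0.07 Fz -0.3 z 234.3 t 29.75
time_s: 30.45
tool_pos: [629.0, -135.7, 355.7]
tcp_rot: [0.484, 1.513, -0.485]
wrist_force: [-0.0, 0.1, -0.8]
gripper_width: 51.3
pos [ 628.97 -135.71  355.72] xaxis [ 0. -0. -1.] jawyaw 54.5 j [-0.32  0.35  1.27 -0.    1.52 -1.27] F [-0.01  0.09 -0.82] t 30.45 w 51.3
d_tool cm [ -0.52  18.14 -41.02]
```

```bash
python3 -m handwheel '{"translation":[[0,1,-2.5],[0,3,-7],[0,5,-12],[0,7,-16.5],[0,9.5,-21.5],[0,12,-26.5],[0,14,-31.5],[0,16,-36],[0,18,-40],[0,18,-40],[0,18,-40],[0,18,-40]],"spin":[0,0,0,0,0,0,0,0,0,0,0,0]}'
python3 - <<'E'
from h import *
s=camera("scene");t=camera("top");cv2.imwrite("pics/s13r.png",s);cv2.imwrite("pics/t13r.png",t)
crop(s,225,170,120,110,6,"pics/s13.png");crop(t,320,150,100,100,6,"pics/t13.png")
def R(im):
    im=im.astype(np.float32); return np.clip(im[:,:,2]-np.maximum(im[:,:,1],im[:,:,0])-20,0,None)[238:264,298:322]/200
def ecc(a,b,sl):
    W=np.eye(2,3,dtype=np.float32)
    cc,W=cv2.findTransformECC(a[sl],b[sl],W,cv2.MOTION_TRANSLATION,(3,200,1e-6),None,1);return W[:,2],cc
a=R(cv2.imread("pics/s10r.png"));b=R(s)
for sl in(slice(0,13),slice(13,26),slice(0,26)): print(ecc(a,b,sl))
E
python3 v.py
```

```text
time_s: 31.65
tool_pos: [407.3, 242.3, 353.6]
tcp_rot: [0.483, 1.516, -0.486]
wrist_force: [-0.1, 0.3, -0.6]
gripper_width: 51.7
(array([ 0.03, -0.4 ], dtype=float32), 0.9928890236206948)
(array([-0.13, -0.32], dtype=float32), 0.9868814062112219)
(array([-0.06, -0.29], dtype=float32), 0.9847345539848328)
[  0. 128. 294. 326. 297. 157.   0.  18.  76. 220. 274.  19.   0.] top knob c 6.052 disc c 12.331 c 250.159
```

View pics/s13.png

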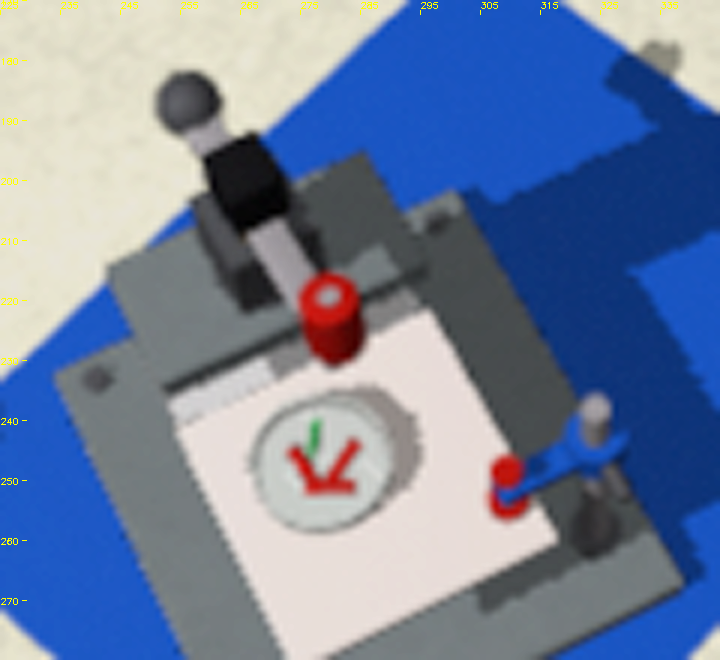

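View pics/t13.png

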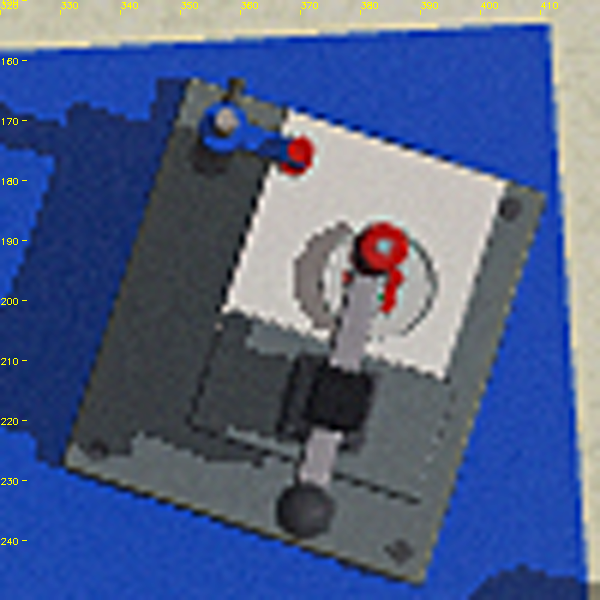

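Run:
```python
from h import *
k=onz("scene",225+329/6-.42,170+296/6-.42,245);print(k,np.degrees(np.arctan2(k[1]+113,k[0]-556.5)))
k=onz("top",320+381/6-.42,150+246/6-.42,245);print(k,np.degrees(np.arctan2(k[1]+113,k[0]-556.5)))
finish_job()
```

```text
[ 629.24 -130.16  245.  ] -13.275930291061433
[ 629.03 -129.36  245.  ] -12.70779294888091
the job is handed in; nothing more can be done
```

The crank is fully home on the screw and wound clockwise about 1.9 turns. The gauge foot is lifted by my estimate about 2 mm, and the job was handed in at about 32 s.

- **Fit:** I read the angle of the square from its corners in the top picture, so the crank slid on with no resistance past the corner level. It came to rest at the home height with about 13 N of push.
- **Contact:** The pictures first showed the foot moving at about 37 mm of stage travel. The force readings at the knob were too noisy to show contact on their own.
- **Foot lift:** After letting go, the last check of the foot in the picture put its lift at 1.9 to 2.5 mm. Single pictures are only good to about half a millimetre.
- **Crank after letting go:** The knob now stands 3 to 4° back from where I released it. That is about 0.2 mm of stage travel and could be the foot pushing back to about 2 mm or error in reading the pictures.
- **Rest of the scene:** The crank stands upright on the screw and the dish is still on the stage. The gripper is open and well clear. I did not measure the beaker, jar and forceps again, but the arm's path stayed away from them.

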